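# Let one cheese mould out of the gated dispenser

### The job

Two clean cheese moulds wait behind the gates of the two-lane dispenser, a long one and a short one. Press down the pad of the rocking lever beside the long mould's lane with the fingertips, and keep it down so that the gate stays up until the long mould has rolled down to the stop at the lane's far end; then let the lever come back up so that the gate is shut again. Do not touch the moulds, and leave the short mould with its lever and everything else on the table as they are.

Things in the scene. Friction and masses are not known exactly. Their poses are not given: they have to be found in the camera images.
- rack: steel two-lane mould dispenser, fixed. Origin on the table, in line with the lever pivots, midway between the lanes; x down the lanes (away from the robot), y to the left, z up. Lanes 90 mm wide at y +0.065 and -0.065 fall 6 degrees to a stop at x 0.268; walls 18 mm high; gates at x 0.09; pivot posts 106 mm high at y +-0.130. A released mould reaches the stop in about 1 s (centre x 0.238, z 0.050)
- lever_left (a joint): left rocking lever beside the left lane, pivot 95 mm up. 0 = pad up, gate down (sprung rest); 0.58 rad = pad right down, gate up (stop). 2 to 5 N on the pad works it. The far end carries the gate, a steel blade 84 x 54 x 4 mm across the lane, 90 mm past the pivot. A mould passes only above about 0.45 rad (pad sunk 47 mm), so press it nearly home and hold until the mould is through; let go, the gate springs shut
- lever_left_pad (a point): middle of the top of the left lever's steel press pad (45 x 32 x 6 mm), at x -0.105, y +0.130 in the dispenser's frame, 105 mm from the pivot towards the robot. At rest it is 119 mm above the table, sloping 17 degrees, outer end up; pressed right down it has sunk 61 mm, nearly straight (under 7 mm sideways), and slopes the other way. Only the table is below it
- lever_right (a joint): right rocking lever beside the right lane, pivot 95 mm up. 0 = pad up, gate down (sprung rest); 0.58 rad = pad right down, gate up (stop). 2 to 5 N on the pad works it. The far end carries the gate, a steel blade 84 x 54 x 4 mm across the lane, 90 mm past the pivot. A mould passes only above about 0.45 rad (pad sunk 47 mm), so press it nearly home and hold until the mould is through; let go, the gate springs shut
- lever_right_pad (a point): middle of the top of the right lever's steel press pad (45 x 32 x 6 mm), at x -0.105, y -0.130 in the dispenser's frame, 105 mm from the pivot towards the robot. At rest it is 119 mm above the table, sloping 17 degrees, outer end up; pressed right down it has sunk 61 mm, nearly straight (under 7 mm sideways), and slopes the other way. Only the table is below it
- mould_long: the long white plastic cheese mould, a cylinder 60 mm across, 80 mm long, 85 to 170 g, lying across its lane (left or right); origin at its centre, y along the cylinder. At the start it leans on the closed gate: centre at x 0.057, y about +0.065 or -0.065, z 0.069 in the dispenser's frame. This is the one to let out
- mould_short: the short white plastic cheese mould, a cylinder 60 mm across, 50 mm long, 65 to 125 g, lying across its lane (left or right); origin at its centre, y along the cylinder. At the start it leans on the closed gate: centre at x 0.057, y about +0.065 or -0.065, z 0.069 in the dispenser's frame. This one stays
- cup_near: loose open white mould standing on the table between the two press pads, 60 mm across, 60 mm high; origin under its centre. To be left alone
- cup_side: loose open white mould standing to the left of the dispenser, 68 mm across, 90 mm high; origin under its centre. To be left alone
- jar: loose glass jar with a metal lid, 64 mm across, 85 mm high, right of the dispenser; origin under its centre. To be left alone
- weight: loose steel press weight, a disc 60 mm across, 35 mm high, on the robot's side of the dispenser; origin under its centre. To be left alone
- brush: loose brush lying on the table at the left, its length along its x axis; origin under its middle. To be left alone
- spatula: loose spatula lying on the table at the right, its length along its x axis; origin under its middle. To be left alone

How it is judged:
On the way, in this order (a step that is already met when the one before it is completed fails the run):
1. the lever beside the long mould's lane is pressed down at its pad, raising that gate (((y of mould_long in the frame of rack above 0 m and value of joint lever_left above 0.35 rad and distance between the grasp point and lever_left_pad below 0.09 m) or (y of mould_long in the frame of rack below 0 m and value of joint lever_right above 0.35 rad and distance between the grasp point and lever_right_pad below 0.09 m))), for 0.05 s.
2. the long mould has rolled down to the stop (x of mould_long in the frame of rack above 0.22 m), for 0.2 s.
At the end, for the whole second after the job is handed in: The long mould lies still in its lane against the far stop (centre 220 to 255 mm along the dispenser's x), both levers are back at rest (under 0.05 rad), the short mould is within 15 mm of its start and each other loose thing within 25 mm of its own (x of mould_long in the frame of rack between 0.22 and 0.255 m and z of mould_long in the frame of rack between 0.035 and 0.065 m and (y of mould_long in the frame of rack between 0.045 and 0.085 m or y of mould_long in the frame of rack between -0.085 and -0.045 m) and linear speed of mould_long below 0.02 m/s and value of joint each of lever_left, lever_right below 0.05 rad and distance of mould_short from where it was at the start of the episode below 0.015 m and distance of each of cup_near, cup_side, jar, weight, brush, spatula from where it was at the start of the episode below 0.025 m); the robot touches nothing.
It fails at once if a mould is touched by the robot (over 0.5 N) (contact force between any of the fingers, the arm and mould_long above 0.5 N or contact force between any of the fingers, the arm and mould_short above 0.5 N).
It fails at once if a mould is lifted out of its lane (z of any of mould_long, mould_short in the frame of rack above 0.1 m).
It fails at once if the lever beside the short mould's lane is worked (over 0.15 rad) ((y of mould_long in the frame of rack above 0 m and value of joint lever_right above 0.15 rad) or (y of mould_long in the frame of rack below 0 m and value of joint lever_left above 0.15 rad)).
It fails at once if the short mould is displaced by more than 15 mm (distance of mould_short from where it was at the start of the episode above 0.015 m).
It fails at once if another loose thing is displaced by more than 25 mm (distance of any of cup_near, cup_side, jar, weight, brush, spatula from where it was at the start of the episode above 0.025 m).
It also fails if it takes over 30 s, if anything falls off the work surface, if the arm or the gripper's body presses on something with over 40 N, if the wrist force passes 120 N, or if a joint passes its speed limit or range.

### The arm

A 6-joint arm with a two-finger parallel gripper is mounted at the origin on the work surface. World frame = base frame: x ahead of the robot, y to its left, z up, the work surface at z = 0. Lengths are in m, angles in rad, forces in N, time in s.
With the tool pointing down it reaches from about 0.4 to 0.825 m from the base axis. Payload 7 kg.
Tool frame: the origin (TCP) lies on the centre line of the jaws, within the pads' length; the fingertips stand 19 mm ahead of it and the grasp point (between the pads) is the TCP; z points along the fingers, y is the line along which they close (so a half turn about z gives the same grasp; the last joint's range is limited). The gripper opens to 88 mm and grips with 3 to 60 N. Pads are 19 mm wide; open, the fingers measure 130 mm over their backs; the gripper's body (78 mm by 193 mm) begins 47 mm behind the grasp point.
Start: joints at [1.456, 0.359, 0.012, 0, -1.224, -0.288], TCP at [0.265, 0.621, 0.212] pointing down, gripper open.
Joint ranges: [-3.07, 3.07], [-1.43, 2.12], [-1.02, 1.25], [-3.03, 1.67], [-3.05, -0], [-3.03, 3.03]. Speed limits (rad/s): [2.39, 2.39, 3.01, 3.14, 3.14, 3.14].

### API

Orientations are given as a unit quaternion [w, x, y, z].
In Python, from rig import sensors, cams, arm gives the robot as it stands. The module is installed in compiled form; this text tells all that it offers.
- The arm moves only by the shell command python3 -m creep 'ROWS' [FORCE]. ROWS is JSON, a list of rows, each a list of 5 numbers: the shift along the tool's x, y, z in cm, then the turn about the tool's z in rad, then the finger opening in cm, from 0 to 8.76. A call has exactly 8 rows; each row is the pose to reach, as a shift and turn from the pose commanded when the call began, along the tool's axes at that moment; what a row does not reach only later rows make up. A row lasts 1/10 s, in which the tool goes at most 50 mm and 8.59 degrees, less where a joint would pass 70% of its speed; a pose out of reach is approached as far as the arm can. A call with a gripper value outside its range is refused whole. The fingers move at their own pace and stop on an object; FORCE is the grip in N (left out, the last holds). Time passes only in rows, so rows that repeat a pose let the fingers close, or fill a call up. It gives the time, the measured TCP pose, the force, the opening and the grip force at its end, in the units of the state.
- sensors.observe(): the state, without advancing time (a new reading comes with each control period).
- cams.read_camera(name): name is "scene" or "top" or "wrist"; returns the picture (384x512x3 uint8, red, green, blue); there is no depth.
- cams.get_calibration(name): a dict with "camera_matrix" (3x3 intrinsics, pixels), "R" (3x3) and "t" (3): a world point X has camera coordinates R X + t; the wrist camera has in their place "mount" (4x4, takes a point from camera to tool coordinates, whose origin is the TCP and whose axes are the flange's). Camera axes: x right, y down, z forward; pixel columns grow to the right and rows downward; lengths in m; the calibration is good to about 2 mm. The wrist camera is an equidistant fisheye: a pixel r from the principal point sees the ray r / f radians off the axis. A picture is of the moment at which its call begins: read the wrist's pose just before it. get_calibration takes no time and is no camera call.
- arm.sign_off(): hands the job in; it is judged then, once.
The state is a dict: "clock": time; "joints": joint angles; "qd": joint speeds; "joint_torque": joint torques, N m; "position": TCP position; "orientation": TCP orientation; "wrist_force": force on the tool from outside, world axes, zero at the start; "torque": the same for the moment, N m; "finger_gap": finger opening in m; "grasp_force": force on a finger pad.
Only numpy, scipy, OpenCV 4.12 (cv2) and the standard library are available. Lean on these libraries where they do the work, as an engineer would, in place of code of your own. Each camera call takes 0.05 s, during which the arm holds its last target. There are 200 camera calls.

## Working session

There is one attempt and no reset: what is moved stays moved. The work goes in short steps, Python scripts to look and compute and a shell command to move; the robot and the scene stay as the last step left them, time stands still between calls to the robot, and variables do not carry over. Pictures are saved under pics/ and viewed, at most 10 in all, crops included, and the job is handed in when it is done.

```bash
mkdir -p pics
python3 - <<'E'
from rig import sensors,cams
import cv2,numpy as np
s=sensors.observe(); print(s['clock'],s['position'],s['orientation'],s['finger_gap'])
for n in ['scene','top']:
    cv2.imwrite(f'pics/{n}0.png',cams.read_camera(n)[:,:,::-1]); c=cams.get_calibration(n); print(n,c)
E
```

```text
0.0 [0.26441183 0.6204999  0.21155876] [ 7.99375067e-04  9.79780430e-01 -2.00074140e-01 -9.62242670e-05] 0.0873367462912663
scene {'camera_matrix': array([[457.34561738,   0.        , 254.83682897],
       [  0.        , 457.34561738, 192.75423804],
       [  0.        ,   0.        ,   1.        ]]), 'R': array([[-0.61449295,  0.78880029,  0.01387488],
       [ 0.54025305,  0.43355526, -0.72121875],
       [-0.57491309, -0.43568789, -0.69256841]]), 't': array([ 0.31729135, -0.21436637,  1.77306751])}
top {'camera_matrix': array([[469.2238337 ,   0.        , 248.03090148],
       [  0.        , 469.2238337 , 189.51120661],
       [  0.        ,   0.        ,   1.        ]]), 'R': array([[ 0.01171893, -0.99990219, -0.00763346],
       [-0.99768779, -0.0111812 , -0.0670377 ],
       [ 0.06694579,  0.00840142, -0.99772124]]), 't': array([-0.01344618,  0.54706669,  1.68326832])}
```

View pics/scene0.png

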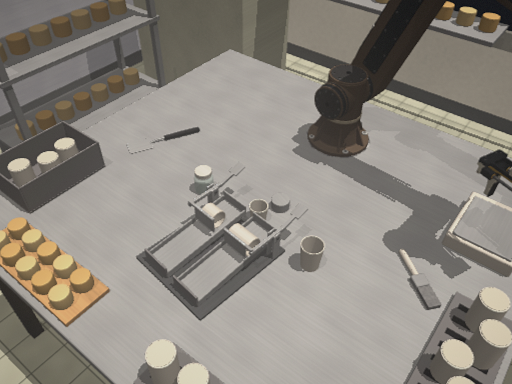

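View pics/top0.png

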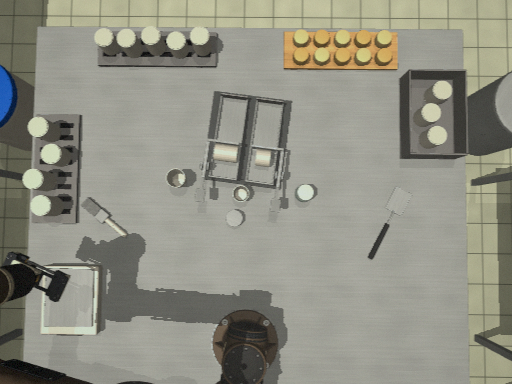

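The top view shows the long mould in the left lane at about (226,152) and the short one at (263,157). The left pad is at about (201,195), with cup_side at (177,178) and cup_near at (241,194). I'll zoom in to locate the pad.

Run:
```python
import cv2
a=cv2.imread('pics/top0.png')[85:235,160:330]; a=cv2.resize(a,None,fx=4,fy=4,interpolation=cv2.INTER_CUBIC); cv2.imwrite('pics/topc.png',a)
a=cv2.imread('pics/scene0.png')[150:310,130:330]; a=cv2.resize(a,None,fx=3.7,fy=3.7,interpolation=cv2.INTER_CUBIC); cv2.imwrite('pics/scenec.png',a)
```

```text
(no output)
```

View pics/topc.png

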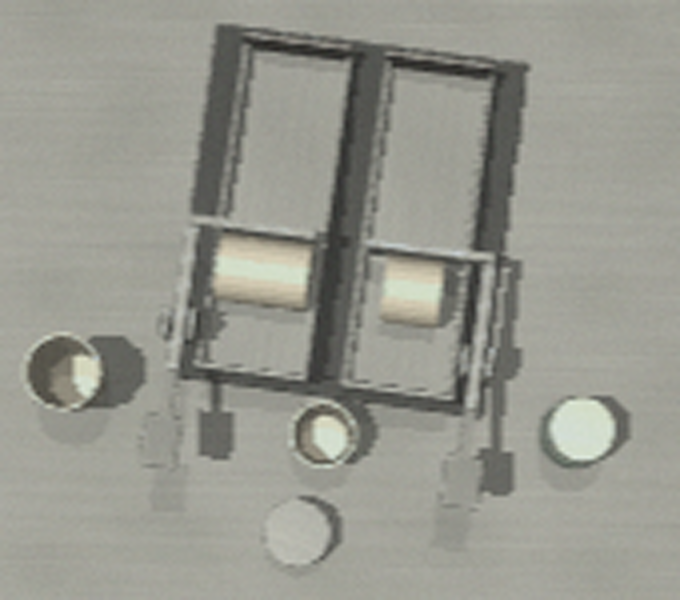

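View pics/scenec.png

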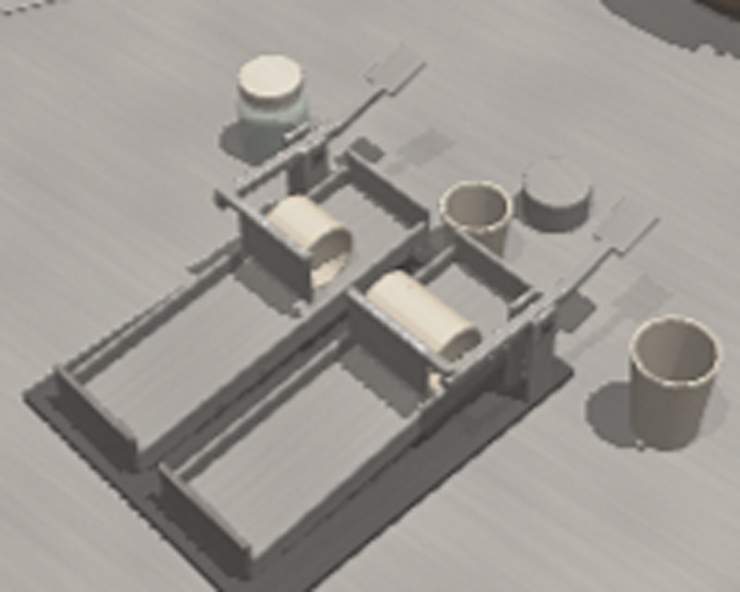

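The left pad is at top pixel (200,195) and scene pixel (299.5,210.5). The right pad is at (275.5,205) and (236.8,168.6). I'll triangulate both.

Run:
```python
from rig import sensors,cams
import cv2,numpy as np
from scipy.spatial.transform import Rotation as R
P=[]
for n in ['top','scene']:
    c=cams.get_calibration(n); P.append(c['camera_matrix']@np.c_[c['R'],c['t']])
a=np.array([[200,195],[275.5,205],[226,152.5],[263,157]],float).T; b=np.array([[299.5,210.5],[236.8,168.6],[245,236],[214,213]],float).T
X=cv2.triangulatePoints(P[0],P[1],a,b); X=(X[:3]/X[3]).T; print(X)
d=X[0]-X[1]; yaw=np.arctan2(-d[0],d[1]); print('yaw',np.degrees(yaw), np.linalg.norm(d))
s=sensors.observe(); T=R.from_quat(np.roll(s['orientation'],-1)).as_matrix(); print(T)
# top-only at known z .119
for p in [(200,195),(275.5,205)]:
    M=P[0]; H=np.c_[M[:,:2],M[:,2]*.119+M[:,3]]; w=np.linalg.solve(H,[*p,1]); print(w[:2]/w[2])
for nm,p,z in [('cup_side',(160+64/4,85+372/4),.09),('cup_near',(160+325/4,85+434/4),.06),('weight',(160+298/4,85+532/4),.035)]:
    M=P[0]; H=np.c_[M[:,:2],M[:,2]*z+M[:,3]]; w=np.linalg.solve(H,[*p,1]); print(nm,w[:2]/w[2])
```

```text
[[ 0.51816838  0.15893581  0.1152529 ]
 [ 0.48742652 -0.10048306  0.11442587]
 [ 0.66949781  0.07548908  0.0796653 ]
 [ 0.65513725 -0.05488166  0.07724187]]
yaw -6.7581924471965 0.26123532856757126
[[ 9.19918014e-01 -3.92110457e-01 -4.86871087e-04]
 [-3.92110745e-01 -9.19916938e-01 -1.41077910e-03]
 [ 1.05300278e-04  1.48870849e-03 -9.99998886e-01]]
[0.51982765 0.15559863]
[ 0.48866457 -0.10209344]
cup_side [0.5797445  0.24357202]
cup_near [0.52998473 0.01628331]
weight [0.44339807 0.03988538]
```

```bash
python3 -m creep '[[3,2.4,0,-0.04,6],[6.5,5.1,0,-0.08,3],[10,7.8,0,-0.12,0],[14,11,0,-0.16,0],[18,14.1,0,-0.2,0],[22,17.2,0,-0.24,0],[26,20.4,0,-0.285,0],[29,22.7,0,-0.285,0]]' 20
cat > d.py <<'E'
from rig import sensors
import numpy as np,sys
from scipy.spatial.transform import Rotation as R
s=sensors.observe(); T=R.from_quat(np.roll(s['orientation'],-1)).as_matrix()
g=np.array([float(v) for v in sys.argv[1:4]])
print(s['clock'],s['position'],s['wrist_force'],s['finger_gap'],'yaw',np.degrees(np.arctan2(T[1,0],T[0,0])),'shift cm',100*T.T@(g-s['position']))
E
python3 d.py .519 .157 .16
```

```text
clock: 0.9
position: [0.4428, 0.296, 0.2124]
orientation: [0.0, 0.998, -0.058, -0.0]
wrist_force: [0.9, -0.6, 0.4]
finger_gap: 0.0291
grasp_force: 0.0
0.9 [0.44282595 0.2959752  0.2124288 ] [ 0.94515491 -0.63574227  0.39434723] 0.029100253313100538 yaw -6.681249340460799 shift cm [ 9.18378474 12.91605812  5.24282778]
```

```bash
python3 -m creep '[[2,2.8,0,0,0],[4.5,6,0,0,0],[6.8,9,0,0,0],[8.5,11.5,0,0,0],[9.2,12.9,1.5,0,0],[9.2,12.9,3,0,0],[9.2,12.9,3,0,0],[9.2,12.9,3,0,0]]'
python3 d.py .519 .157 .085
python3 - <<'E'
from rig import cams
import cv2,numpy as np
w=cams.read_camera('wrist'); s=cams.read_camera('scene')[150:294,210:402]; t=cams.read_camera('top')
cv2.imwrite('pics/m.png',np.hstack([cv2.resize(w,(400,300)),cv2.resize(s,(400,300))])[:,:,::-1])
E
```

```text
clock: 1.7
position: [0.5186, 0.1594, 0.1825]
orientation: [0.0, 0.998, -0.059, -0.0]
wrist_force: [-0.1, 0.6, 0.3]
finger_gap: 0.0001
grasp_force: 0.0
1.7 [0.51855109 0.15941024 0.1825009 ] [-0.10117943  0.64376946  0.27929967] 0.00014553728245996828 yaw -6.746253066094673 shift cm [0.07722629 0.22703312 9.75022361]
```

View pics/m.png

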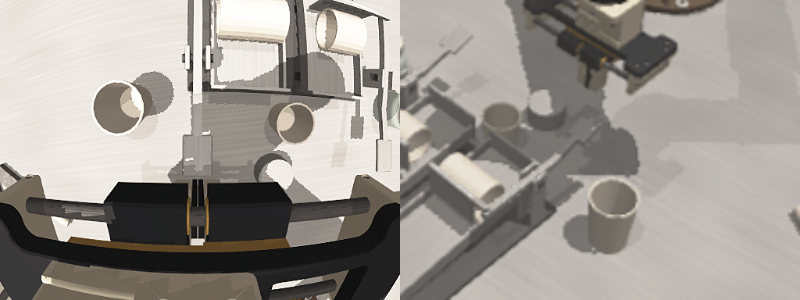

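The wrist view shows the left pad at about (197,155), laterally in line with the closed fingers. The cups are clear. I'll check the fore-aft position by projecting the pad into this view.

Run:
```python
from rig import cams,sensors
import numpy as np
from scipy.spatial.transform import Rotation as R
s=sensors.observe(); T=R.from_quat(np.roll(s['orientation'],-1)).as_matrix(); p=s['position']
c=cams.get_calibration('wrist'); M=np.array(c['mount']); K=c['camera_matrix']
ax=np.array([.993,-.118,0]); ay=np.array([.118,.993,0]); pad=np.array([.519,.157,.119])
def pr(X):
    q=M[:3,:3].T@(T.T@(X-p)-M[:3,3]); r=np.hypot(*q[:2]); th=np.arctan2(r,q[2])
    return (K[:2,2]+K[0,0]*th*q[:2]/r)*[400/512,300/384]
z=np.array([0,0,1])
for n,X in dict(pad=pad,inner=pad+.0215*ax-.0066*z,outer=pad-.0215*ax+.0066*z,left=pad+.016*ay,right=pad-.016*ay,tip=p+T[:,2]*.019).items(): print(n,pr(X))
```

```text
pad [199.5824959  156.45332022]
inner [199.59264869 135.43039593]
outer [199.56050004 177.41790821]
left [184.6155661  156.43866382]
right [214.5300565  156.45507921]
tip [196.46111211 172.70448523]
```

The observed pad edges (rows 135–178, columns 183–212) match the estimate within about 2 mm, so I'm pressing straight down.

```bash
python3 -m creep '[[0,0,2,0,0],[0,0,4,0,0],[0,0,5.2,0,0],[0,0,6.4,0,0],[0,0,7.6,0,0],[0,0,8.7,0,0],[0,0,9.5,0,0],[0,0,9.6,0,0]]'
python3 d.py .519 .159 .085
python3 - <<'E'
from rig import cams
import cv2,numpy as np
w=cams.read_camera('wrist'); s=cams.read_camera('scene')[150:294,180:372]
cv2.imwrite('pics/m2.png',np.hstack([cv2.resize(w,(400,300)),cv2.resize(s,(400,300))])[:,:,::-1])
E
```

```text
clock: 2.65
position: [0.5185, 0.1595, 0.0856]
orientation: [0.0, 0.998, -0.059, -0.0]
wrist_force: [-0.1, 0.0, 0.2]
finger_gap: 0.0005
grasp_force: 0.2
2.65 [0.51853002 0.1595186  0.08561338] [-0.10221682  0.02563283  0.16188178] 0.0005266271643300575 yaw -6.745457654796258 shift cm [0.05279522 0.04595097 0.06133297]
```

View pics/m2.png

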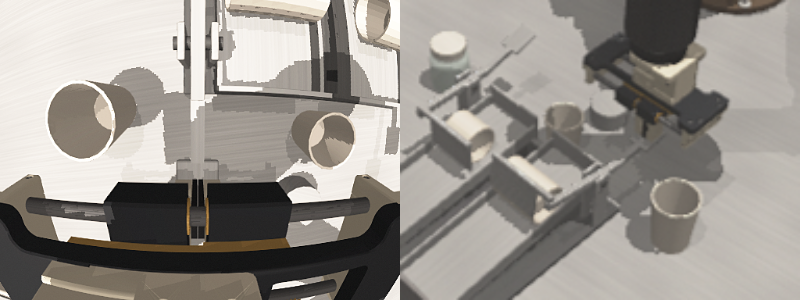

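The fingers are down, but the force is about 0 N and the gate doesn't look raised. I need to check whether the pad went down or the tips passed it.

Run:
```python
from rig import cams,sensors
import numpy as np,cv2
from scipy.spatial.transform import Rotation as R
s=sensors.observe(); T=R.from_quat(np.roll(s['orientation'],-1)).as_matrix(); p=s['position']
c=cams.get_calibration('wrist'); M=np.array(c['mount']); K=c['camera_matrix']; print(M.round(3))
Rr=np.array([[.993,.118,0],[-.118,.993,0],[0,0,1]])
piv=np.array([.519,.159,0])+Rr@[.105,0,.095]
def pr(X):
    q=M[:3,:3].T@(T.T@(X-p)-M[:3,3]); r=np.hypot(*q[:2]); th=np.arctan2(r,q[2])
    return (K[:2,2]+K[0,0]*th*q[:2]/r)*[400/512,300/384]
for a in [0,.2,.4,.5,.58]:
    r0=np.array([-.105,0,.024]); u=np.array([-np.cos(.297),0,np.sin(.297)])
    # press: pad end goes down
    Q=np.array([[np.cos(a),0,-np.sin(a)],[0,1,0],[np.sin(a),0,np.cos(a)]])
    print(a,*[pr(piv+Rr@(Q@(r0+k*.0215*u+np.array([0,y,0])))).round(0) for k,y in [(-1,-.016),(-1,.016),(1,0),(0,0)]])
w=cams.read_camera('wrist')[150:340,130:400]; cv2.imwrite('pics/w3.png',cv2.resize(w,None,fx=2.9,fy=2.9,interpolation=2)[:,:,::-1])
```

```text
[[-0.001 -0.957 -0.29   0.077]
 [ 1.    -0.001  0.001  0.001]
 [-0.001 -0.29   0.957 -0.172]
 [ 0.     0.     0.     1.   ]]
0 [221. 169.] [173. 169.] [197. 230.] [197. 201.]
0.2 [218. 163.] [175. 163.] [197. 215.] [197. 190.]
0.4 [217. 154.] [177. 154.] [197. 198.] [197. 177.]
0.5 [216. 149.] [178. 149.] [197. 189.] [197. 170.]
0.58 [215. 144.] [179. 144.] [197. 182.] [197. 164.]
```

View pics/w3.png

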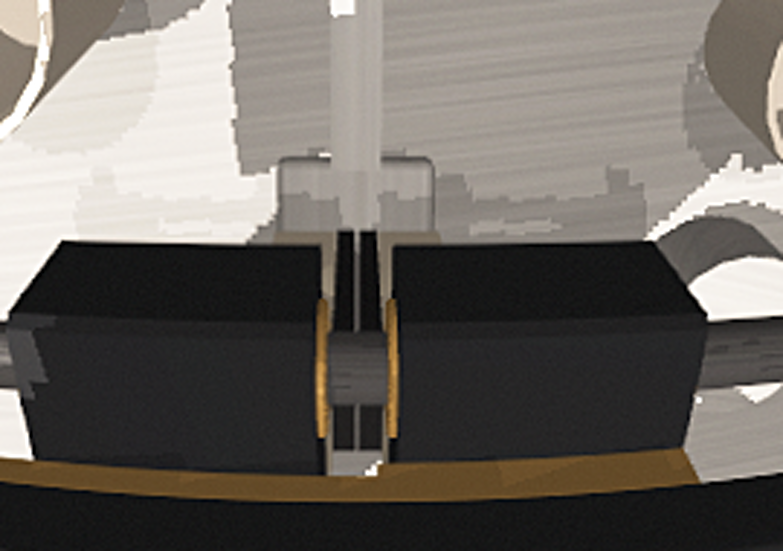

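The pad's inner edge is at row 159.5 (montage scale) and 42 px wide. That means the lever is partly down, at about 0.25–0.4 rad, so I'll press further in small steps.

```bash
python3 -m creep '[[0,0,0.2,0,0],[0,0,0.4,0,0],[0,0,0.6,0,0],[0,0,0.8,0,0],[0,0,0.8,0,0],[0,0,0.8,0,0],[0,0,0.8,0,0],[0,0,0.8,0,0]]'
python3 - <<'E'
from rig import cams
import cv2,numpy as np
w=cams.read_camera('wrist')[80:340,80:427]; s=cams.read_camera('scene')[165:285,180:340]
cv2.imwrite('pics/m4.png',np.hstack([cv2.resize(w,(400,300)),cv2.resize(s,(400,300))])[:,:,::-1])
E
```

```text
clock: 3.6
position: [0.5187, 0.1596, 0.0785]
orientation: [-0.0, 0.998, -0.059, 0.0]
wrist_force: [1.4, 0.8, 2.0]
finger_gap: 0.0006
grasp_force: 0.6
```

View pics/m4.png

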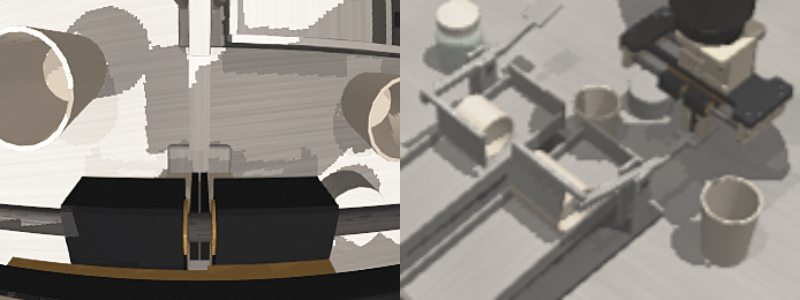

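The gate is rising and the force is a light 2 N. The mould is still held, so I'll press further.

```bash
python3 -m creep '[[0,0,0.3,0,0],[0,0,0.6,0,0],[0,0,0.9,0,0],[0,0,1.0,0,0],[0,0,1.0,0,0],[0,0,1.0,0,0],[0,0,1.0,0,0],[0,0,1.0,0,0]]'
python3 - <<'E'
from rig import cams
import cv2,numpy as np
w=cams.read_camera('wrist')[80:340,80:427]; s=cams.read_camera('scene')[165:285,180:340]
cv2.imwrite('pics/m5.png',np.hstack([cv2.resize(w,(400,300)),cv2.resize(s,(400,300))])[:,:,::-1])
E
```

```text
clock: 4.5
position: [0.5185, 0.1596, 0.0684]
orientation: [-0.0, 0.998, -0.059, -0.0]
wrist_force: [1.5, 1.0, 2.5]
finger_gap: 0.0005
grasp_force: 1.0
```

View pics/m5.png

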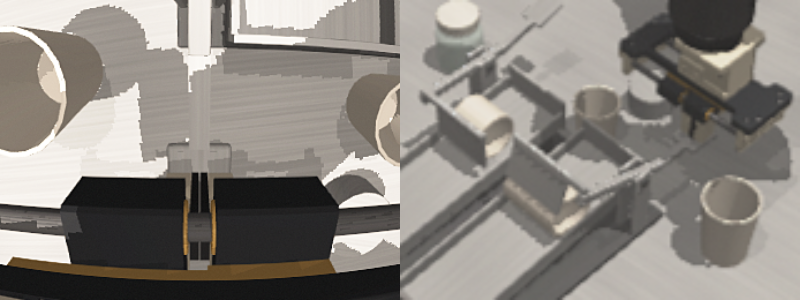

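The gate is higher and the mould is starting to show beneath it. I'll press home and check numerically for the mould at the stop.

```bash
python3 -m creep '[[0,0,0.3,0,0],[0,0,0.6,0,0],[0,0,0.8,0,0],[0,0,0.8,0,0],[0,0,0.8,0,0],[0,0,0.8,0,0],[0,0,0.8,0,0],[0,0,0.8,0,0]]'
cat > chk.py <<'E'
from rig import cams
import cv2,numpy as np
Rr=np.array([[.993,.118,0],[-.118,.993,0],[0,0,1]]); o=np.array([.519,.159,0])-Rr@[-.105,.130,0]
c=cams.get_calibration('top'); im=cams.read_camera('top').astype(float)
i0=cv2.imread('pics/top0.png')[:,:,::-1].astype(float)
for x in np.arange(.04,.27,.02):
    z=.069-.105*(x-.057)+.03
    q=c['R']@(o+Rr@[x,.065,z])+c['t']; u=c['camera_matrix']@q; u,v=(u[:2]/u[2]).round().astype(int)
    f=lambda a:a[v-1:v+2,u-4:u+5].mean((0,1)).round(0)
    print(round(x,2),u,v,f(i0),f(im))
E
python3 chk.py
```

```text
clock: 5.4
position: [0.5187, 0.1596, 0.0605]
orientation: [-0.0, 0.998, -0.059, 0.0]
wrist_force: [2.3, 0.1, 4.4]
finger_gap: 0.0006
grasp_force: 1.9
0.04 224 157 [192. 185. 162.] [165. 165. 155.]
0.06 225 151 [211. 219. 198.] [162. 163. 154.]
0.08 225 145 [144. 139. 124.] [174. 175. 165.]
0.1 226 140 [169. 170. 161.] [121. 122. 114.]
0.12 227 134 [164. 165. 155.] [179. 180. 170.]
0.14 228 129 [161. 161. 152.] [177. 178. 168.]
0.16 229 123 [159. 159. 150.] [175. 175. 165.]
0.18 229 118 [158. 158. 149.] [174. 173. 164.]
0.2 230 113 [158. 158. 149.] [134. 133. 124.]
0.22 231 107 [160. 160. 151.] [217. 211. 187.]
0.24 232 102 [157. 156. 149.] [226. 232. 216.]
0.26 232 96 [73. 71. 67.] [165. 159. 143.]
```

The mould is at the stop (bright at x 0.22–0.25), so I can release the lever.

```bash
python3 -m creep '[[0,0,-1,0,0],[0,0,-2.5,0,0],[0,0,-4,0,0],[0,0,-5.5,0,0],[0,0,-7,0,0],[0,0,-8.5,0,0],[0,0,-11,0,0],[0,0,-14,0,0]]'
python3 -m creep '[[0,0,-2,0,0],[0,0,-3,0,0],[0,0,-3,0,0],[0,0,-3,0,0],[0,0,-3,0,0],[0,0,-3,0,0],[0,0,-3,0,0],[0,0,-3,0,0]]'
python3 chk.py | tail -5
python3 - <<'E'
from rig import cams
import cv2,numpy as np
w=cams.read_camera('top')[85:235,160:360]; s=cams.read_camera('scene')[150:300,150:350]
cv2.imwrite('pics/m6.png',np.hstack([cv2.resize(w,(400,300)),cv2.resize(s,(400,300))])[:,:,::-1])
E
```

```text
clock: 6.25
position: [0.5166, 0.1586, 0.2002]
orientation: [0.001, 0.998, -0.059, -0.002]
wrist_force: [0.5, 1.1, -0.2]
finger_gap: 0.0001
grasp_force: 0.0
clock: 7.05
position: [0.5185, 0.1594, 0.23]
orientation: [0.0, 0.998, -0.059, -0.0]
wrist_force: [0.2, -0.1, -0.4]
finger_gap: 0.0003
grasp_force: 0.0
0.18 229 118 [158. 158. 149.] [175. 175. 166.]
0.2 230 113 [158. 158. 149.] [133. 133. 124.]
0.22 231 107 [160. 160. 151.] [219. 213. 190.]
0.24 232 102 [157. 156. 149.] [228. 233. 218.]
0.26 232 96 [73. 71. 67.] [166. 161. 144.]
```

View pics/m6.png

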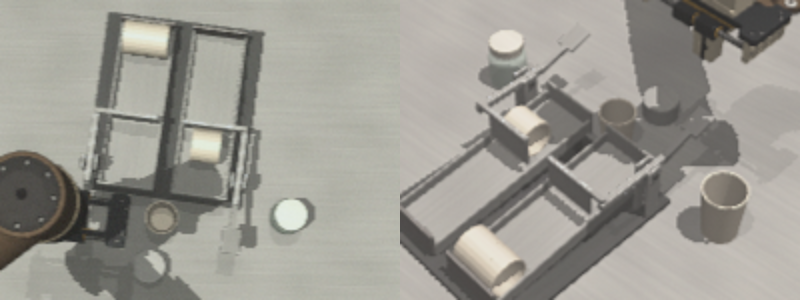

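The long mould is at the far stop (145,38 in the top half) and the gate is shut. The short mould (205,145) and the loose items haven't moved, and the gripper is clear.

```bash
python3 -c "
from rig import arm
print(arm.sign_off())"
```

```text
the job is handed in; nothing more can be done
None
```

The long mould is at the far stop in the left lane and its gate is shut again; the short mould and the loose things I could see in the last pictures look undisturbed, and the job is handed in (no verdict was returned).

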